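# Lock the shaker carriage for transport

### The arm

A 6-joint arm with a two-finger parallel gripper is mounted at the origin on a cart in front of the work surface, level with it; the furniture and walls round the work are solid. World frame = base frame: x ahead of the robot, y to its left, z up, the work surface at z = 0. Lengths are in m, angles in rad, forces in N, time in s.
With the tool pointing down it reaches from about 0.3 to 0.75 m from the base axis. Payload 8.5 kg.
Tool frame: the origin (TCP) lies midway between the tips of the shut fingers; the grasp point (between the pads) lies 19 mm behind it; z points along the fingers, y is the line along which they close (so a half turn about z gives the same grasp; the last joint's range is limited). The gripper opens to 88 mm and grips with 3 to 60 N. Pads are 18 mm wide; open, the fingers measure 123 mm over their backs; the gripper's body (75 mm by 187 mm) begins 45 mm behind the grasp point.
Start: joints at [-1.441, 0.381, 1.297, -0, 1.464, -0.215], TCP at [0.186, -0.518, 0.215] pointing down, gripper open.
Joint ranges: [-3.11, 3.11], [-0.89, 2.33], [0.22, 2.48], [-1.42, 4.56], [0.17, 2.85], [-2.88, 2.88]. Speed limits (rad/s): [2.39, 2.39, 3.14, 3.14, 3.14, 3.14].

### API

Orientations are given as a unit quaternion [w, x, y, z].
In Python, from cell import arm gives the robot as it stands. Calls block until the motion is done:
- arm.move_pose(position, orientation): joint-space move of the TCP to a pose.
- arm.movel(position, orientation=None, max_speed=0.15): straight line of the TCP; orientation=None keeps the orientation; max_speed is the mean speed in m/s.
- arm.movej(angles): joint-space move.
- arm.set_gripper(opening, effort=None): finger opening in m; effort is the grip in N (None keeps the last); returns when the fingers have stopped.
- arm.pause(seconds).
- arm.inverse_kinematics(position, orientation): joint angles nearest the present ones, or None.
- arm.camera(name): name is "side" or "top" or "wrist"; returns the picture (400x640x3 uint8, blue, green, red); there is no depth.
- arm.camera_model(name): a dict with "fx", "fy", "cx", "cy" (pixels), "R" (3x3) and "t" (3): a world point X has camera coordinates R X + t; the wrist camera has in their place "hand_eye" (4x4, takes a point from camera to tool coordinates, whose origin is the TCP and whose axes are the flange's). Camera axes: x right, y down, z forward; pixel columns grow to the right and rows downward; lengths in m; the calibration is good to about 2 mm. The wrist camera is an equidistant fisheye: a pixel r from the principal point sees the ray r / f radians off the axis. A picture is of the moment at which its call begins: read the wrist's pose just before it. camera_model takes no time and is no camera call.
A pose or a line that the arm cannot do raises arm.PlanningError and nothing moves.
- arm.hand_in(): hands the job in; it is judged then, once.
Readings, each from a call of its own:
- arm.read_time_s(): time.
- arm.read_joint_positions(): joint angles.
- arm.read_qd(): joint speeds.
- arm.read_joint_efforts(): joint torques, N m.
- arm.read_tool_pos(): TCP position.
- arm.read_orientation(): TCP orientation.
- arm.read_force(): force on the tool from outside, world axes, zero at the start.
- arm.read_wrist_torque(): the same for the moment, N m.
- arm.read_finger_gap(): finger opening in m.
- arm.read_grip_force(): force on a finger pad.
Only numpy, scipy, OpenCV 4.12 (cv2) and the standard library are available. Lean on these libraries where they do the work, as an engineer would, in place of code of your own. Each camera call takes 0.05 s, during which the arm holds its last target. There are 200 camera calls.

### The job

Lock the shaker for transport: slide its dust shutter fully back, take the lock pin from its stand, and put the pin's foot down through the square window at the end of the slot onto the hidden carriage. Drag the pin along the slot until its foot drops into the carriage's hidden notch, so that the pin's collar sits flat on the cover, and leave it standing there with the shutter open. Do not disturb the tip box, the timer or the slide box.

Things in the scene. Friction and masses are not known exactly. Their poses are not given: they have to be found in the camera images.
- base: Shaker base: fixed low white and grey box, 150 (x) x 280 (y) x 60 mm high. Origin: centre of its underside on the bench; x to its back, y along its length, z up. Cover 4 mm thick, top at z = 60 mm. A slot 13 mm wide runs along y at x = -30 mm from y = -50 mm to a square 28 x 28 mm window at its +y end. Two guide strips 8 mm high on the cover at y = +-83 mm.
- window (a point): Centre of the square entry window (base x -30, y 57 mm; it spans y 43 to 71), at the level of the cover's top, 60 mm above the bench. 28 mm below the cover's top, under window and slot alike, lies the flat top of a braked carriage that does not move.
- slot_end (a point): Closed end of the slot (base x -30, y -50 mm), at the cover's top. In the carriage top below the slot is one notch across it, 26 mm wide along base y, 18 mm deep, upright walls, centred anywhere from base y = -38 to 24 mm (33 to 95 mm from the window's centre); it lies hidden in the dark under the cover and must be felt for.
- shutter (a joint): Dust shutter: grey plate 38 x 158 x 4 mm lying on the cover over slot and window. It slides towards the base's +x; 0 m = slot covered, 0.045 m = fully back (stop). Slides with about 1.5 N friction and stays where it is left.
- tab (a point): Middle of the top edge of the shutter's upright black tab, which is 9 mm thick (base x), 50 mm long (base y) and 18 mm high above the plate (its top is 22.5 mm above the cover). It moves with the shutter.
- pin: Loose steel lock pin with black round handle, 102 mm long, about 150 g, upright in the stand at first. Origin: centre of the foot's underside; z up along it. Foot 20 mm across, 12 mm high (passes the window, not the slot); shaft 8 mm across to z = 41; collar 34 mm across, z = 41 to 47; handle 22 mm across, z = 47 to 102 mm.
- pin_foot (a point): Centre of the underside of the pin's foot (same point as the pin's origin). With the foot on the carriage the collar is 13 mm above the cover and this point 32 mm above the base's underside; with the foot in the notch the collar sits on the cover and this point is at 19 mm.
- stand: Fixed black block, 60 x 60 x 60 mm on a 70 x 70 mm foot plate, with a 26 mm square hole in the middle of its top, in which the pin stands. Origin: centre of its underside. It stands on either side of the shaker base.
- tip_box: Bystander: closed pipette tip box, black with a pale lid, 93 x 122 x 80 mm. Origin: centre of its underside. It stands on the other side of the base from the stand.
- timer: Bystander: white bench timer, 62 x 66 x 21 mm, lying in front. Origin: centre of its underside.
- slide_box: Bystander: closed blue slide box, 32 x 84 x 35 mm, lying in front. Origin: centre of its underside.
Mind the look-alikes: they are no part of the job. Of the things like the pin, leave any that is green; of the rest the larger one is meant.

How it is judged:
By the outcome, as a careful person would: the job done as asked, in the order asked, and still so for the second after the job is handed in, with the robot touching nothing.
It also fails if it takes over 58 s, if anything falls off the work surface, if the arm or the gripper's body presses on something with over 40 N, if the wrist force passes 120 N, or if a joint passes its speed limit or range.

## Working session

There is one attempt and no reset: what is moved stays moved. The work goes in short steps, each a Python script; the robot and the scene stay as the last script left them, time stands still between calls to the robot, and variables do not carry over. Pictures are saved under pics/ and viewed, at most 10 in all, crops included, and the job is handed in when it is done.

```bash
ls; mkdir -p pics; python3 - <<'E'
from cell import arm
import cv2
for n in("top","side"):
    im=arm.camera(n); cv2.imwrite(f"pics/{n}0.png",im)
    m=arm.camera_model(n); print(n,{k:(v if not hasattr(v,'tolist') else v.tolist()) for k,v in m.items()})
print(arm.camera_model("wrist"),arm.read_orientation(),arm.read_time_s())
E
```

```text
pics
top {'fx': 382.3446268591836, 'fy': 382.3446268591836, 'cx': 316.24196176417547, 'cy': 202.3645242660776, 'R': [[-0.020073427345659044, -0.9997262858961079, -0.012017104600194785], [-0.9942447313574311, 0.021225613118560728, -0.10500898778547958], [0.10523531575753632, 0.0098400526479618, -0.9943986633545406]], 't': [-0.0006206230039078629, 0.48789215034754246, 1.2117955123251003]}
side {'fx': 445.6098575595698, 'fy': 445.6098575595698, 'cx': 316.37875757798196, 'cy': 199.06594214638295, 'R': [[0.9937247916983032, -0.10986160290114437, -0.021011105924135565], [-0.06487021026601347, -0.4130342150773321, -0.9084022198318846], [0.09112021830640654, 0.9040648015399358, -0.4175690846223525]], 't': [-0.47234178425454526, 0.10731776234950294, 1.1464444231655015]}
{'fx': 309.70691628693146, 'fy': 309.70691628693146, 'cx': 322.66759607086556, 'cy': 202.95675829263624, 'hand_eye': array([[ 7.07998898e-04, -9.58332930e-01, -2.85652752e-01,
         7.38762968e-02],
       [ 9.99999664e-01,  5.60592276e-04,  5.97804924e-04,
        -8.74045752e-04],
       [-4.12761418e-04, -2.85653079e-01,  9.58333005e-01,
        -1.68552487e-01],
       [ 0.00000000e+00,  0.00000000e+00,  0.00000000e+00,
         1.00000000e+00]])} [-6.33341482e-04  9.85173259e-01  1.71561207e-01  1.96159998e-05] 0.1
```

View pics/top0.png

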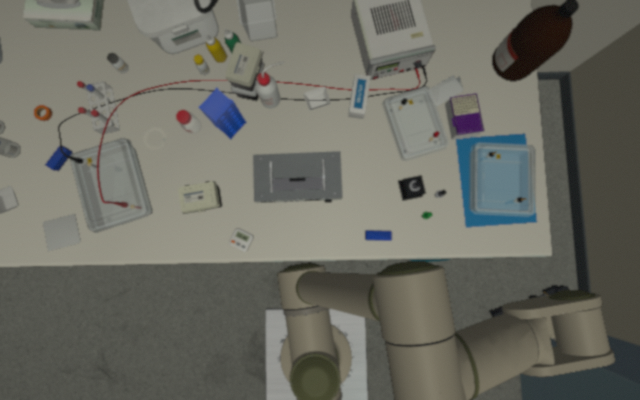

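View pics/side0.png

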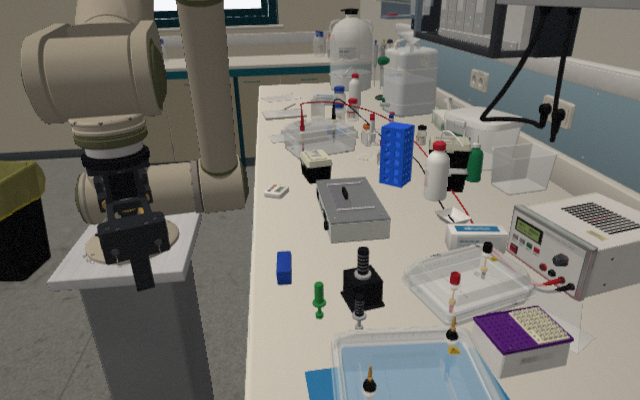

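The top view shows the shaker base at about (297,177), the stand with the pin at (412,187) on the robot's right, and the tip box at (200,196). The timer is at (241,239) and the slide box at (378,236). The look-alikes are at (427,215) (green) and (440,193) (small). The side view shows the pin handle at (363,262).

```bash
cat > h.py <<'E'
from cell import arm
import numpy as np, cv2
from scipy.spatial.transform import Rotation as Rot
def ray(name,uv):
    m=arm.camera_model(name)
    R=np.array(m["R"]);t=np.array(m["t"])
    d=R.T@np.array([(uv[0]-m["cx"])/m["fx"],(uv[1]-m["cy"])/m["fy"],1]); return -R.T@t,d
def plane(name,uv,z):
    c,d=ray(name,uv); return c+d*(z-c[2])/d[2]
def tri(uvt,uvs):
    c1,d1=ray("top",uvt);c2,d2=ray("side",uvs)
    a=np.linalg.lstsq(np.c_[d1,-d2],c2-c1,rcond=None)[0]
    p,q=c1+a[0]*d1,c2+a[1]*d2; return (p+q)/2,np.linalg.norm(p-q)
def toolR(q): return Rot.from_quat([q[1],q[2],q[3],q[0]]).as_matrix()
def wray(uv,p,q):
    m=arm.camera_model("wrist");H=np.array(m["hand_eye"])
    v=np.array([uv[0]-m["cx"],uv[1]-m["cy"]]);r=np.hypot(*v);th=r/m["fx"]
    d=np.r_[np.sin(th)*v/max(r,1e-9),np.cos(th)]
    R=toolR(q); return p+R@H[:3,3],R@(H[:3,:3]@d)
def wplane(uv,p,q,z):
    c,d=wray(uv,p,q); return c+d*(z-c[2])/d[2]
def wproj(X,p,q):
    m=arm.camera_model("wrist");H=np.array(m["hand_eye"]);R=toolR(q)
    x=H[:3,:3].T@(R.T@(np.array(X)-p)-H[:3,3]);rho=np.hypot(x[0],x[1]);th=np.arctan2(rho,x[2])
    return np.array([m["cx"],m["cy"]])+m["fx"]*th*x[:2]/rho
def down(yaw):
    "tool z down; tool y (closing line) at world angle yaw+90deg, tool x at yaw"
    M=np.array([[np.cos(yaw),np.sin(yaw),0],[np.sin(yaw),-np.cos(yaw),0],[0,0,-1]])
    x,y,z,w=Rot.from_matrix(M).as_quat(); return np.array([w,x,y,z])
E
python3 - <<'E'
from h import *
t=cv2.imread("pics/top0.png")
hsv=cv2.cvtColor(t,cv2.COLOR_BGR2HSV)
# base: grey darker than bench
g=cv2.cvtColor(t,cv2.COLOR_BGR2GRAY)
print("bench",t[140,350],t[215,300],"base",t[160,270],t[195,270])
roi=np.zeros_like(g);roi[148:208,246:348]=1
m=((g<135)&(roi>0)).astype(np.uint8)
cs=cv2.findContours(m,0,2)[0];c=max(cs,key=cv2.contourArea)
r=cv2.minAreaRect(c);print(r);
for p in cv2.boxPoints(r): print(p,plane("top",p,.06))
roi[:]=0;roi[172:203,394:432]=1
m=((g<60)&(roi>0)).astype(np.uint8)
c=max(cv2.findContours(m,0,2)[0],key=cv2.contourArea);r=cv2.minAreaRect(c);print("stand",r,plane("top",r[0],.06))
print("tab",plane("top",(297,180),.0825), "pin handle top",tri((417,184),(363,249)))
cv2.imwrite("pics/c1.png",np.vstack([cv2.resize(t[140:250,235:455],None,fx=3,fy=3,interpolation=2)[:, :660], cv2.resize(cv2.imread("pics/side0.png")[170:260,270:490],None,fx=3,fy=3,interpolation=2)]))
for p in [(0,0,0)]: pass
print("timer",plane("top",(241,239),.02),"slide",plane("top",(378,236),.035),"tip",plane("top",(200,196),.08))
E
```

```text
bench [131 144 145] [139 152 155] base [96 98 96] [90 93 90]
((296.94036865234375, 177.30035400390625), (51.75761795043945, 89.87451171875), 87.99044799804688)
[251.12328 153.01323] [0.64718022 0.19386896 0.06      ]
[340.9425  149.86168] [ 0.65084633 -0.09322831  0.06      ]
[342.75745 201.58748] [ 0.4848199 -0.0944732  0.06     ]
[252.93823 204.73903] [0.48087919 0.188498   0.06      ]
stand ((411.5898132324219, 187.55616760253906), (19.787635803222656, 22.485950469970703), 77.00537872314453) [ 0.52462451 -0.3122745   0.06      ]
tab [0.55292477 0.04710987 0.0825    ] pin handle top (array([ 0.53030063, -0.31565695,  0.11705319]), np.float64(0.00642626418924214))
timer [0.37471933 0.23445212 0.02      ] slide [ 0.3751913 -0.2047937  0.035    ] tip [0.50964815 0.34986505 0.08      ]
```

View pics/c1.png

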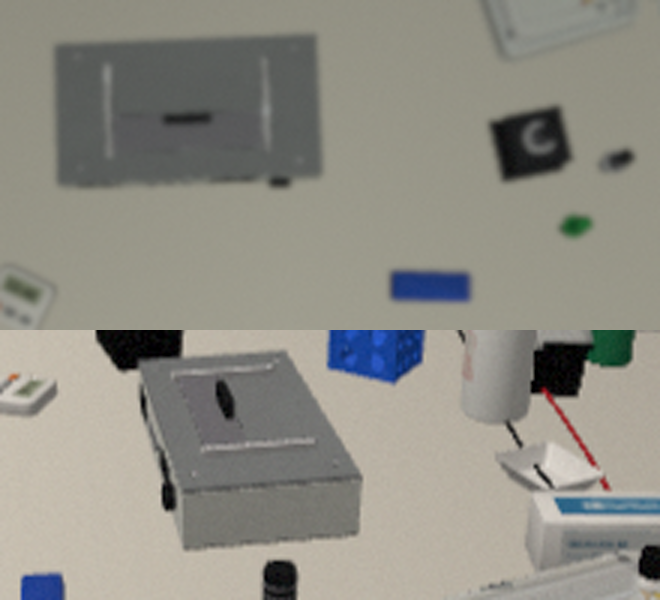

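The crop shows the base with its tab at about (297,179) and the front knob towards the robot. The base's yaw is near −1°. The pin's bright collar is at about (415,186). Next I take closer wrist looks at the stand and the base.

```bash
python3 - <<'E'
from h import *
q=down(np.pi/2)
out=[]
for i,P in enumerate([(.53,-.33,.25),(.55,.03,.2)]):
    arm.move_pose(P,q); arm.pause(.15)
    p,o=arm.read_tool_pos(),arm.read_orientation(); im=arm.camera("wrist")
    cv2.imwrite(f"pics/w{i}.png",im); np.save(f"w{i}.npy",np.r_[p,o]); print(p,o,arm.read_time_s(),arm.read_joint_positions())
    print([wproj(X,p,o).round(1).tolist() for X in [(.528,-.313,.121),(.528,-.313,.06),(.553,.047,.0825)]])
    out.append(im)
cv2.imwrite("pics/ww.png",cv2.resize(np.vstack(out),(480,600)))
E
```

```text
[ 0.52928854 -0.33093067  0.24995401] [-6.79318498e-05  7.07820571e-01  7.06392264e-01 -6.06594117e-05] 1.7583 [-7.47802950e-01  4.96757580e-01  1.00408847e+00 -1.03206359e-04
  1.64084172e+00 -7.46100918e-01]
[[321.4, 171.4], [321.6, 161.7], [341.8, -114.0]]
[0.55030268 0.02899251 0.19998499] [1.00754895e-04 7.07628581e-01 7.06584588e-01 8.14087607e-06] 3.325 [-1.61975803e-01  3.93303967e-01  1.32103657e+00 -5.36813734e-05
  1.42712898e+00 -1.60601980e-01]
[[307.2, 433.4], [308.6, 402.1], [325.6, 173.6]]
```

View pics/w0.png

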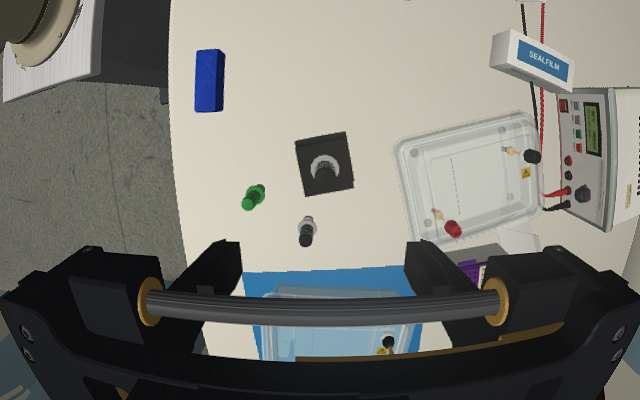

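View pics/w1.png

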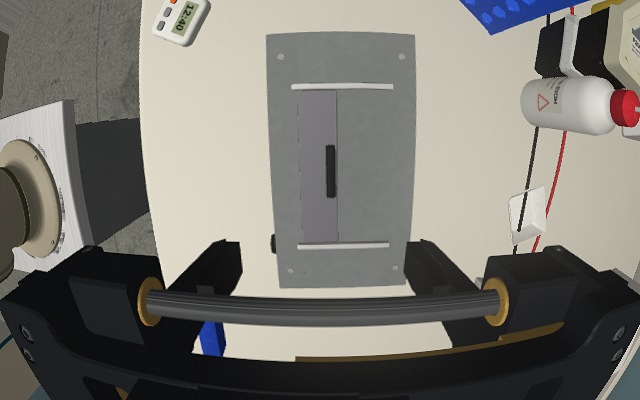

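w0 shows the pin in its stand: collar at about (324,167), handle leaning towards (325,175), with the stand's top rotated about 8°. w1 shows the closed shutter, the tab at about (331,172), the base corners at (266,35), (412,32), (407,287) and (279,288), and the strips at rows 86 and 245.

```bash
python3 - <<'E'
from h import *
a=np.load("w1.npy");p,q=a[:3],a[3:]
im=cv2.imread("pics/w1.png");hsv=cv2.cvtColor(im,cv2.COLOR_BGR2HSV);g=cv2.cvtColor(im,cv2.COLOR_BGR2GRAY)
print("base px",im[60,300],"bench",im[60,230])
m=np.zeros_like(g);m[140:205,318:345]=(g[140:205,318:345]<70);
c=max(cv2.findContours(m,0,2)[0],key=cv2.contourArea);r=cv2.minAreaRect(c);print("tab",r,wplane(r[0],p,q,.0815))
T=wplane(r[0],p,q,.0825)
# strips (bright) : fitted ends
for y0,y1 in((78,95),(236,254)):
    m[:]=0;m[y0:y1,285:400]=(g[y0:y1,285:400]>g[60,300]+50)
    ys,xs=np.nonzero(m);i,j=xs.argmin(),xs.argmax()
    L=cv2.minAreaRect(np.c_[xs,ys].astype(np.float32));print("strip",L,wplane(L[0],p,q,.068), wplane((xs[i],ys[xs==xs[i]].mean()),p,q,.068),wplane((xs[j],ys[xs==xs[j]].mean()),p,q,.068))
for c in [(266,35),(415,32),(407,289),(279,288)]: print("corner",wplane(c,p,q,.06))
# screw heads symmetrical about centre
for c in [(280,57),(402,56),(395,268),(290,270)]: print("screw",wplane(c,p,q,.06))
a=np.load("w0.npy");p,q=a[:3],a[3:]
im=cv2.imread("pics/w0.png");g=cv2.cvtColor(im,cv2.COLOR_BGR2GRAY)
for z,n in((.06,"standtop"),):
    cs=[(295,142),(346,132),(355,186),(305,196)]
    print(n,np.mean([wplane(c,p,q,z) for c in cs],0))
m=np.zeros_like(g);m[148:192,300:350]=g[148:192,300:350]>95
xs=np.nonzero(m)[1];ys=np.nonzero(m)[0];(cx,cy),rr=cv2.minEnclosingCircle(np.c_[xs,ys].astype(np.float32));print("collar",cx,cy,rr,wplane((cx,cy),p,q,.066))
cv2.imwrite("pics/c2.png",cv2.resize(im[120:210,280:370],None,fx=6,fy=6,interpolation=2))
E
```

```text
base px [126 129 127] bench [193 208 213]
tab ((330.5, 171.0), (52.0, 9.0), 90.0) [0.55766592 0.04929105 0.0815    ]
strip ((342.0, 85.5), (5.0, 100.0), 90.0) [0.56876286 0.13056945 0.068     ] [0.52109173 0.12984569 0.068     ] [0.61737452 0.13179187 0.068     ]
strip ((342.9995422363281, 245.97018432617188), (3.283216714859009, 90.04967498779297), 89.14490509033203) [ 0.57188556 -0.03397332  0.068     ] [ 0.5239132  -0.03459209  0.068     ] [ 0.62068477 -0.03295029  0.068     ]
corner [0.49430131 0.18502605 0.06      ]
corner [0.64360018 0.19148259 0.06      ]
corner [ 0.65141095 -0.09639526  0.06      ]
corner [ 0.4989488  -0.09261579  0.06      ]
screw [0.508491   0.16103964 0.06      ]
screw [0.62947524 0.16431395 0.06      ]
screw [ 0.63337056 -0.06664045  0.06      ]
screw [ 0.51312515 -0.06790735  0.06      ]
standtop [ 0.53227477 -0.31614182  0.06      ]
collar 324.5 169.5 32.59611129760742 [ 0.53133431 -0.32122236  0.066     ]
```

View pics/c2.png

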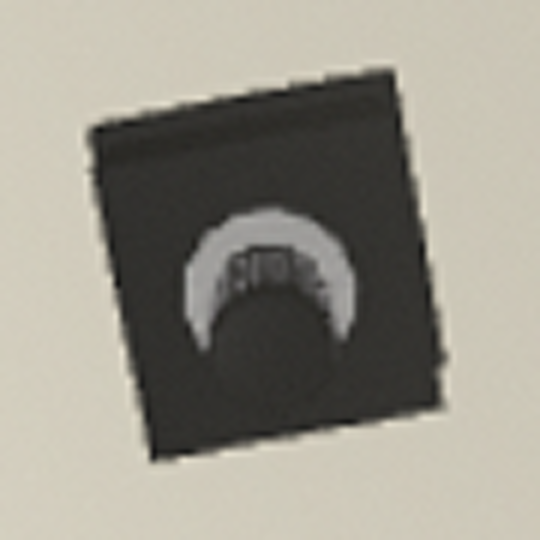

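```bash
python3 - <<'E'
from h import *
q=down(np.pi/2+.019); u=np.array([1,.019,0])
T=np.array([.5577,.0485,.069])
arm.set_gripper(.045,20)
arm.movel(T+[0,0,.05],q,.25)
arm.movel(T,None,.12)
print("F",arm.read_force())
arm.set_gripper(0.0,20); f0=arm.read_force()
print("gap",arm.read_finger_gap(),f0,arm.read_time_s())
arm.movel(T+u*.038,None,.1)
for d in np.arange(.040,.0535,.0015):
    arm.movel(T+u*d,None,.05); f=arm.read_force(); print(round(d,4),f.round(1),arm.read_tool_pos().round(4))
    if f[0]<f0[0]-12: break
p,o=arm.read_tool_pos(),arm.read_orientation()
arm.set_gripper(.045); 
arm.movel(p+[0,0,.06],None,.25); arm.pause(.1)
p,o=arm.read_tool_pos(),arm.read_orientation(); im=arm.camera("wrist");cv2.imwrite("pics/w2.png",im);np.save("w2.npy",np.r_[p,o])
print(p,arm.read_time_s())
E
```

```text
F [0.76731334 0.32302839 0.6449576 ]
gap 0.00011746878743107669 [-0.4640299   0.1052857  -0.00713057] 5.9083
0.04 [ 0.1  0.4 -0.4] [0.5975 0.0493 0.0691]
0.0415 [-0.1 -0.7 -0.3] [0.5992 0.0493 0.069 ]
0.043 [-0.5 -0.5  0.4] [0.6008 0.0493 0.069 ]
0.0445 [ 0.1  0.5 -0.3] [0.6023 0.0493 0.069 ]
0.046 [0.2 0.2 0. ] [0.6038 0.0494 0.0689]
0.0475 [-0.9 -0.5 -0.4] [0.6052 0.0494 0.069 ]
0.049 [0.4 0.8 0.3] [0.6068 0.0494 0.069 ]
0.0505 [-0.5 -0.9 -0.5] [0.6083 0.0494 0.069 ]
0.052 [-0.3  0.7  0.5] [0.6098 0.0494 0.069 ]
[0.60920495 0.04951519 0.12801505] 10.025
```

View pics/w2.png

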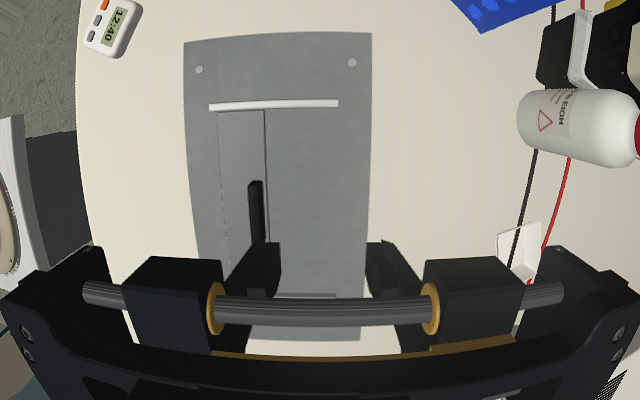

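The gap closed to 0, so the tab was missed, and w2 shows the shutter still over the slot with the tab at about (256,182–240). I will check the geometry by triangulating and by measuring the tab again.

```bash
python3 - <<'E'
from h import *
a=np.load("w2.npy");p,q=a[:3],a[3:]
im=cv2.imread("pics/w2.png")
for uv in [(256,182)]:print("tab end top",wplane(uv,p,q,.0825),wplane(uv,p,q,.064))
a1=np.load("w1.npy")
# triangulate tab +y end (w1: (331,145)) with w2 (256,182); strip upper ends w1 (292,86),(393,86) w2 (209,107),(338,103)
def tri2(u1,u2):
    c1,d1=wray(u1,a1[:3],a1[3:]);c2,d2=wray(u2,p,q)
    s=np.linalg.lstsq(np.c_[d1,-d2],c2-c1,rcond=None)[0];A,B=c1+s[0]*d1,c2+s[1]*d2;return (A+B)/2,np.linalg.norm(A-B)
print(tri2((331,145),(256,182)),tri2((292,86),(209,107)),tri2((393,86),(338,103)),tri2((280,57),(199,69)),tri2((402,56),(352,62)))
print("top+side tab",tri((297.3,179.3),(345,192)))
s=arm.camera("side");cv2.imwrite("pics/s1.png",cv2.resize(s[100:300,240:440],None,fx=3,fy=3))
print(arm.read_finger_gap())
E
```

```text
tab end top [0.56062681 0.07496053 0.0825    ] [0.55652979 0.07072146 0.064     ]
(array([0.5583644 , 0.07285137, 0.07261417]), np.float64(0.0003426298083891315)) (array([0.52114714, 0.13025786, 0.06821078]), np.float64(0.0001229063528638201)) (array([0.6186136 , 0.13190569, 0.06706613]), np.float64(6.320646565359808e-05)) (array([0.50808694, 0.16192345, 0.05718742]), np.float64(0.000709004980158113)) (array([0.62843558, 0.16352623, 0.06411413]), np.float64(4.351913733169011e-05))
top+side tab (array([0.55798577, 0.04622636, 0.07794508]), np.float64(0.004188176091358054))
0.04483077456719655
```

View pics/s1.png

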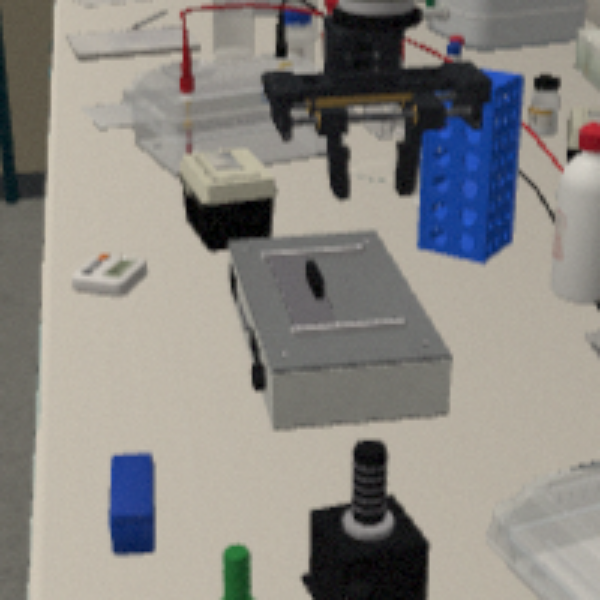

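The side crop shows the shutter still closed, with the tab at about (345,192) in full-image pixels. The open fingertips look about 20 mm higher than the TCP reading suggests. I will shut the fingers, feel for the plate in front of the tab to get the true tip height, and then push.

```bash
python3 - <<'E'
from h import *
q=down(np.pi/2+.019); u=np.array([1,.019,0])
arm.set_gripper(0.0,20)
S=np.array([.529,.0485,0])
arm.movel(S+[0,0,.10],q,.25); arm.pause(.2); f0=arm.read_force()
arm.movel(S+[0,0,.072],None,.1); f=arm.read_force(); z=.072; print(f0,f)
while z>.046 and abs(f[2]-f0[2])<5:
    z-=.0015; arm.movel(S+[0,0,z],None,.04); f=arm.read_force()
print("contact",z,f,arm.read_tool_pos(),arm.read_time_s())
z+=.005; arm.movel(S+[0,0,z],None,.05)
d=0.
for d in (.01,.02,.03,.04,.05,.053,.056,.058,.06,.062,.064,.066,.068):
    arm.movel(S+u*d+[0,0,z],None,.08); f=arm.read_force(); print(d,f.round(1),arm.read_tool_pos()[0].round(4))
    if f[0]-f0[0]<-14: break
print(arm.read_time_s())
E
```

```text
[-0.87799758  0.19576999 -0.13752829] [0.23072069 0.33595982 0.22226439]
contact 0.04499999999999997 [ 0.11160911 -0.37052771  0.04897187] [0.52896167 0.04849945 0.04490508] 16.4583
0.01 [-0.5  0.7  0.2] 0.5391
0.02 [ 0.3 -0.1  0.5] 0.5489
0.03 [-0.8 -1.   0.8] 0.5589
0.04 [ 0.  -0.1 -1. ] 0.5689
0.05 [ 0.2 -1.1 -0.5] 0.5789
0.053 [-10.9  -1.    6.7] 0.5796
0.056 [-23.2  -3.3  13.6] 0.5796
18.5833
```

```bash
python3 - <<'E'
from h import *
p=arm.read_tool_pos()
s0=arm.camera("side")
arm.movel(p+[-.012,0,0],None,.1)
arm.movel(p+[-.012,-.05,.13],None,.3); arm.pause(.1)
p,o=arm.read_tool_pos(),arm.read_orientation(); im=arm.camera("wrist");cv2.imwrite("pics/w3.png",im);np.save("w3.npy",np.r_[p,o])
print(p,arm.read_time_s(),[wproj(X,p,o).round(0).tolist() for X in[(.5396,.1044,.06),(.603,.049,.0825)]])
s1=arm.camera("side")
c=[cv2.resize(s[100:250,270:420],(400,400)) for s in(s0,s1)]
cv2.imwrite("pics/c3.png",np.vstack([cv2.resize(im[0:250,120:520],(800,500))[:, :],]))
cv2.imwrite("pics/c4.png",np.vstack([np.hstack(c),cv2.resize(im[0:250,160:560],(800,500))])[:, :][0:900:1][:900]if 0 else cv2.resize(np.vstack([np.hstack(c),cv2.resize(im[0:250,160:560],(800,500))]),(530,600)))
E
```

```text
[5.67052363e-01 1.37680374e-04 1.78062625e-01] 19.725 [[295.0, 81.0], [366.0, 145.0]]
```

View pics/c4.png

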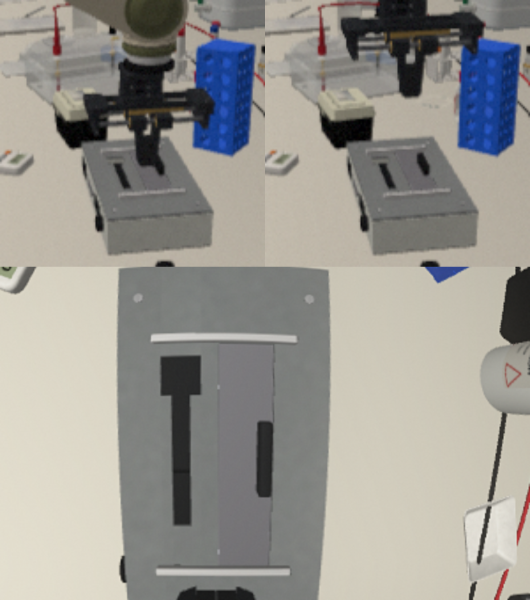

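c4 shows the shutter fully open. The window is at about w3 pixel (297,82) and the slot runs below it, which matches my prediction of (295,81). The fingertips sit about 20 mm above the reported TCP, so I will allow for that when grasping the pin.

```bash
python3 - <<'E'
from h import *
a=np.load("w3.npy");p,o=a[:3],a[3:]
g=cv2.cvtColor(cv2.imread("pics/w3.png"),cv2.COLOR_BGR2GRAY)
m=np.zeros_like(g);m[60:205,270:325]=g[60:205,270:325]<75
W=m.copy();W[98:]=0;r=cv2.minAreaRect(cv2.findNonZero(W));print("win",r,wplane(r[0],p,o,.06))
for v in(120,140,160,180,190): 
    xs=np.nonzero(m[v])[0]; print("slot",v,wplane((xs.mean(),v),p,o,.06))
ys=np.nonzero(m.any(1))[0];print("slot end row",ys.max(),wplane((294,ys.max()),p,o,.06))
t=np.zeros_like(g);t[110:200,340:380]=g[110:200,340:380]<75
r=cv2.minAreaRect(max(cv2.findContours(t,0,2)[0],key=cv2.contourArea));print("tab",r,wplane(r[0],p,o,.0825))
a=np.load("w0.npy");C=wplane((325,169.2),a[:3],a[3:],.066);H=wplane((325,177.5),a[:3],a[3:],.121);print("collar",C,"top",H)
G=(C+H)/2;G[2]=.066
q=down(np.pi/2+.019)
arm.set_gripper(.05,40)
arm.move_pose(G+[0,0,.09],q); arm.pause(.1); f0=arm.read_force()
for z in(.03,.015,.007,0): 
    arm.movel(G+[0,0,z],None,.12); f=arm.read_force()
    if abs(f-f0).max()>5: print("contact",z,f); break
arm.set_gripper(0,40);print("gap",arm.read_finger_gap(),arm.read_grip_force(),arm.read_force(),arm.read_tool_pos(),arm.read_time_s())
E
```

```text
win ((295.5, 82.0), (30.0, 29.0), 90.0) [0.53986026 0.10349177 0.06      ]
slot 120 [0.54082036 0.06812433 0.06      ]
slot 140 [0.54145033 0.049507   0.06      ]
slot 160 [0.54155308 0.03067743 0.06      ]
slot 180 [0.54206545 0.01148092 0.06      ]
slot 190 [0.54206138 0.00168417 0.06      ]
slot end row 193 [ 0.5391629  -0.00134047  0.06      ]
tab ((359.287109375, 144.00611877441406), (11.720751762390137, 56.157501220703125), 1.2188752889633179) [0.59707386 0.04923209 0.0825    ]
collar [ 0.53193115 -0.3208696   0.066     ] top [ 0.53154067 -0.31909039  0.121     ]
gap 0.02082012212684165 39.993393793702126 [-0.73197545  0.85235866  1.05944299] [ 0.53172757 -0.32000459  0.06612447] 23.925
```

```bash
python3 - <<'E'
from h import *
for n,rows,(x0,x1) in(("w1",(120,135,150,190,210,225),(290,360)),("w3",(90,100,105,175,185,190),(318,385))):
    a=np.load(n+".npy");p,o=a[:3],a[3:]
    im=cv2.GaussianBlur(cv2.imread(f"pics/{n}.png"),(3,3),0).astype(int)
    for v in rows:
        s=(im[v,:,1]*1.0-im[v-0,:,2]) ; # plate is slightly purple: use G-R
        L=im[v,x0:x1]; pr=(L[:,0]+L[:,2]-2*L[:,1])
        k=np.nonzero(pr>np.percentile(pr,20)/2+np.percentile(pr,80)/2)[0]+x0
        print(n,v,k.min(),k.max(),len(k),wplane((k.min(),v),p,o,.064)[:2].round(4),wplane((k.max()+1,v),p,o,.064)[:2].round(4))
E
```

```text
w1 120 298 336 39 [0.5263 0.097 ] [0.5643 0.0968]
w1 135 299 336 38 [0.5271 0.0822] [0.5644 0.0821]
w1 150 299 336 35 [0.527  0.0673] [0.5645 0.0672]
w1 190 301 337 32 [0.5283 0.0264] [0.5659 0.0264]
w1 210 301 337 37 [0.5278 0.0051] [0.5661 0.0051]
w1 225 302 337 36 [ 0.5285 -0.0115] [ 0.5664 -0.0115]
w3 90 324 366 43 [0.5659 0.096 ] [0.6046 0.0974]
w3 100 325 366 42 [0.567  0.0868] [0.6049 0.0882]
w3 105 325 365 41 [0.5671 0.0823] [0.6041 0.0836]
w3 175 325 364 40 [0.5685 0.0176] [0.6059 0.0186]
w3 185 325 363 39 [0.5687 0.0081] [0.6054 0.0089]
w3 190 324 363 40 [0.5679 0.0032] [0.6057 0.0041]
```

The apparent 40 mm shift is consistent with being fully back. The plate started about 5 mm open relative to the slot, and it now sits at slot + 45 mm against a hard stop. Next I lift the pin and insert it through the window by feel.

```bash
python3 - <<'E'
from h import *
q=down(np.pi/2+.019)
p=arm.read_tool_pos()
arm.movel(p+[0,0,.02],None,.1);print("gap",arm.read_finger_gap(),arm.read_force())
arm.movel(p+[0,0,.08],None,.2)
W=np.array([.5398,.104,0])
arm.movel(W+[0,0,.146],q,.3); arm.pause(.15); f0=arm.read_force(); print(f0,arm.read_finger_gap(),arm.read_time_s())
P=arm.read_tool_pos(); o=arm.read_orientation(); im=arm.camera("wrist");cv2.imwrite("pics/w4.png",im)
z=.116; arm.movel(W+[0,0,z],None,.12)
for i in range(20):
    z-=.003; arm.movel(W+[0,0,z],None,.06); f=arm.read_force()-f0
    if f[2]>4 or z<.07: break
print("contact TCP z",z,f,arm.read_tool_pos(),arm.read_wrist_torque(),arm.read_time_s())
E
```

```text
gap 0.02077341043836827 [ 0.17920439  0.75404684 -2.22955029]
[ 0.2375938   0.35732451 -0.56869257] 0.020668810618586362 26.4417
contact TCP z 0.07699999999999997 [-3.21196406 -0.2945313  14.75835596] [0.54057783 0.10401057 0.07889941] [-0.06704615  0.5657491  -0.02857866] 30.1417
```

```bash
python3 - <<'E'
from h import *
pos=lambda y,z: np.array([.5398+.019*(.104-y),y,z])
f0=np.array([.2,.3,-.6])
arm.movel(pos(.104,.078),None,.05); print((arm.read_force()-f0).round(1))
y=.078; arm.movel(pos(y,.0778),None,.08); print((arm.read_force()-f0).round(1),arm.read_tool_pos().round(4))
found=False
while y>.002:
    y-=.0025; arm.movel(pos(y,.0775),None,.03); f=arm.read_force()-f0; P=arm.read_tool_pos()
    print(round(y,4),f.round(1),P[2].round(4))
    if f[2]<2 and P[2]<.0781: found=True;break
    if abs(f[1])>35 or abs(f[0])>35: break
print(found,arm.read_finger_gap(),arm.read_time_s())
if found:
    for z in(.0755,.0735):
        arm.movel(pos(y,z),None,.04); f=arm.read_force()-f0; print(z,f.round(1),arm.read_tool_pos().round(4))
        if f[2]>6: break
print(arm.read_time_s())
E
```

```text
[-1.9 -0.4  9.8]
[-0.1  1.3  7.2] [0.5408 0.0781 0.0783]
0.0755 [-0.7  1.9  7.3] 0.0781
0.073 [-0.4  2.7  6.2] 0.0779
0.0705 [0.1 1.5 5. ] 0.0777
0.068 [-0.6  3.3  5. ] 0.0775
0.0655 [0.2 3.3 4.9] 0.0775
0.063 [-0.4  2.4  5. ] 0.0775
0.0605 [-0.8  1.   5.4] 0.0774
0.058 [-0.9  2.3  4.3] 0.0775
0.0555 [-0.4  2.4  3.9] 0.0775
0.053 [0.5 1.5 5.5] 0.0775
0.0505 [-0.9  2.9  4.6] 0.0775
0.048 [-1.   2.9  5.3] 0.0775
0.0455 [-1.   2.4  4.1] 0.0775
0.043 [-0.8 -0.4  1.1] 0.0773
True 0.021110278522988673 34.3667
0.0755 [-3.  -2.5 13.4] [0.5415 0.0422 0.0768]
34.6167
```

```bash
python3 - <<'E'
from h import *
pos=lambda y,z: np.array([.5398+.019*(.104-y),y,z])
f0=np.array([.2,.3,-.6]); y=.043
arm.movel(pos(y,.0775),None,.04)
ok=False
for i in range(12):
    y-=.002; arm.movel(pos(y,.077),None,.03); f=arm.read_force()-f0; P=arm.read_tool_pos()
    print(round(y,4),f.round(1),P.round(4))
    if abs(f[1])>20: break
    if f[2]<2.5:
        arm.movel(pos(y,.0745),None,.04); f=arm.read_force()-f0; P=arm.read_tool_pos(); print("  probe",f.round(1),P.round(4))
        if f[2]<4: ok=True;break
        arm.movel(pos(y,.077),None,.04)
if ok:
    z=.0745
    while z>.060:
        z-=.002; arm.movel(pos(y,z),None,.04); f=arm.read_force()-f0
        if f[2]>8: break
    print("down",z,f.round(1),arm.read_tool_pos().round(4))
print(ok,arm.read_time_s())
E
```

```text
0.041 [-1.2  0.2  3.4] [0.541  0.041  0.0769]
0.039 [-0.3 -0.3 -1.3] [0.5408 0.0388 0.0766]
  probe [-3.4 -3.3 12. ] [0.5416 0.0384 0.0758]
0.037 [-0.2 -1.1 -1.2] [0.541  0.0369 0.0767]
  probe [-1.5 -2.6  8.9] [0.5416 0.0365 0.0755]
0.035 [-0.  -0.3 -1.1] [0.5411 0.0349 0.0768]
  probe [-0.3 -2.   4.4] [0.5415 0.0347 0.075 ]
0.033 [ 0.   0.4 -1.7] [0.5411 0.0329 0.0768]
  probe [ 0.2 -0.3  2.4] [0.5414 0.0329 0.0747]
down 0.0725 [-2.5 -4.7 15. ] [0.542  0.0323 0.0741]
True 38.1167
```

```bash
python3 - <<'E'
from h import *
pos=lambda y,z: np.array([.5398+.019*(.104-y),y,z])
f0=np.array([.2,.3,-.6]); y=.033; z=.076
arm.movel(pos(y,z),None,.05)
for i in range(9):
    y-=.0015; arm.movel(pos(y,.0755),None,.04)
    arm.movel(pos(y,.0715),None,.05); f=arm.read_force()-f0; P=arm.read_tool_pos(); print(round(y,4),f.round(1),P.round(4))
    if f[2]<5 or P[2]<.0722: break
    arm.movel(pos(y,.0755),None,.06)
z=.0715
while z>.060 and f[2]<7:
    z-=.002; arm.movel(pos(y,z),None,.04); f=arm.read_force()-f0
print("down",z,f.round(1),arm.read_tool_pos().round(4),arm.read_wrist_torque().round(2),arm.read_time_s())
cv2.imwrite("pics/s2.png",arm.camera("side"))
E
```

```text
0.0315 [-1.4 -4.5 15.8] [0.5424 0.0305 0.0734]
0.03 [-2.3 -4.8 13.4] [0.5421 0.0291 0.073 ]
0.0285 [-1.9 -2.7  8.6] [0.542  0.0279 0.0723]
0.027 [-0.1 -0.5 -0.8] [0.5411 0.0271 0.0711]
down 0.06549999999999999 [-3.1 -0.2 15. ] [0.5418 0.027  0.0671] [0.14 0.51 0.02] 41.8667
```

```bash
python3 - <<'E'
from h import *
pos=lambda y,z: np.array([.5398+.019*(.104-y),y,z])
f0=np.array([.2,.3,-.6])
arm.movel(pos(.027,.067),None,.04)
for y in (.0255,.024):
    arm.movel(pos(y,.067),None,.04); arm.movel(pos(y,.0645),None,.05); f=arm.read_force()-f0; P=arm.read_tool_pos(); print(y,f.round(1),P.round(4))
    if P[2]<.0655: break
    arm.movel(pos(y,.067),None,.05)
P=arm.read_tool_pos();o=arm.read_orientation()
arm.set_gripper(.04); arm.pause(.2)
arm.movel(P+[0,-.0,.075],None,.25); arm.pause(.1)
P,o=arm.read_tool_pos(),arm.read_orientation();im=arm.camera("wrist");np.save("w5.npy",np.r_[P,o]);cv2.imwrite("pics/w5.png",im)
s=arm.camera("side");cv2.imwrite("pics/s3.png",s)
cv2.imwrite("pics/c5.png",np.vstack([cv2.resize(im[20:270,200:440],(576,600))[:300*2:1],])if 0 else np.hstack([cv2.resize(im[60:260,240:400],(400,500)),cv2.resize(s[155:255,310:390],(400,500))]))
print(P,arm.read_time_s())
E
```

```text
0.0255 [-5.5  2.8 25.6] [0.5419 0.0261 0.0668]
0.024 [-7.2  5.3 27.5] [0.5419 0.0247 0.0668]
[0.54087738 0.02414145 0.14118389] 44.9833
```

View pics/c5.png

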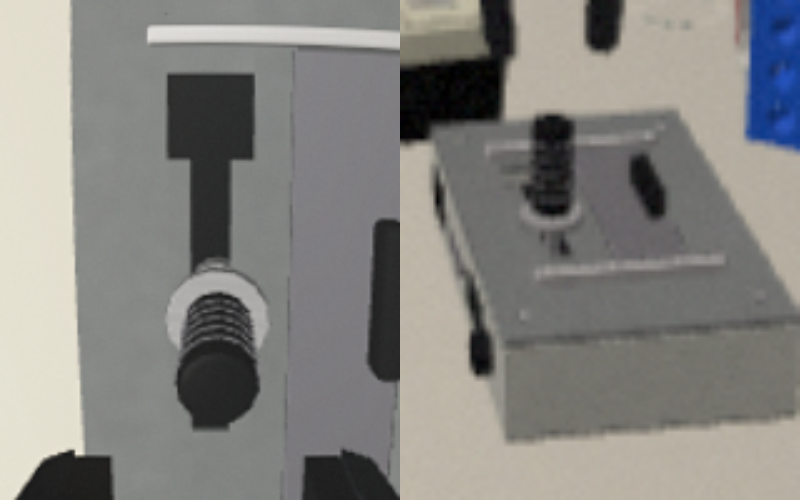

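c5 shows the pin standing in the slot with the shutter open. The handle top is at w5 (328,208) and side (340,179). The collar is at w5 (327,184) and side (340,197), and a bit of shaft is visible beneath it, so it may not be seated. I triangulate to check.

```bash
python3 - <<'E'
from h import *
a=np.load("w5.npy")
def t2(u,s):
    c1,d1=wray(u,a[:3],a[3:]);c2,d2=ray("side",s)
    k=np.linalg.lstsq(np.c_[d1,-d2],c2-c1,rcond=None)[0];A,B=c1+k[0]*d1,c2+k[1]*d2;return ((A+B)/2).round(4),np.linalg.norm(A-B).round(4)
print("top",t2((328,208),(340.4,179.4)),"collar",t2((326.8,184),(340,197)))
# expected projections for seated / unseated upright pin at y
R=np.array(arm.camera_model("side")["R"]);t=np.array(arm.camera_model("side")["t"]);m=arm.camera_model("side")
for y in(.024,.027,.03):
  for b in(.019,.032):
    X=np.array([.5413,y,b+.102]);x=R@X+t;Y=X-[0,0,.055]; x2=R@Y+t
    pr=lambda x:np.round([m["cx"]+m["fx"]*x[0]/x[2],m["cy"]+m["fy"]*x[1]/x[2]],1)
    print(y,b,"w top",wproj(X,a[:3],a[3:]).round(1),"w collar",wproj(Y,a[:3],a[3:]).round(1),"s top",pr(x),"s collar",pr(x2))
E
```

```text
top (array([0.545 , 0.0383, 0.1191]), np.float64(0.0022)) collar (array([0.5447, 0.042 , 0.0663]), np.float64(0.002))
0.024 0.019 w top [323.4 229.9] w collar [323.4 205.3] s top [339.4 180.9] s collar [339.4 199.9]
0.024 0.032 w top [323.4 237.6] w collar [323.4 210.2] s top [339.4 176.3] s collar [339.4 195.5]
0.027 0.019 w top [323.5 225.6] w collar [323.5 201.8] s top [339.3 180.4] s collar [339.2 199.5]
0.027 0.032 w top [323.5 233.1] w collar [323.5 206.5] s top [339.3 175.8] s collar [339.3 195. ]
0.03 0.019 w top [323.6 221.3] w collar [323.6 198.3] s top [339.1 180. ] s collar [339.1 199. ]
0.03 0.032 w top [323.6 228.6] w collar [323.6 202.8] s top [339.1 175.4] s collar [339.1 194.6]
```

Triangulation puts the handle top at z = 0.119 and the collar top at 0.066, which is the seated height (unseated would be 0.134 and 0.079). I check numerically for remaining tilt using the collar outline.

```bash
python3 - <<'E'
from h import *
a=np.load("w5.npy");P,o=a[:3],a[3:]
g=cv2.cvtColor(cv2.imread("pics/w5.png"),cv2.COLOR_BGR2GRAY)
print(g[158:204:2,300:356:2])
for z in(.06,.066):
    print(z,"left/right/top edge", [wplane(c,P,o,z)[:2].round(4).tolist() for c in((306.4,184),(347.6,184),(326.8,168),(326,163))])
E
```

```text
[[135 136 135 136 133 135 132 135  64  43  43  43  44  43  42  38 105 131
  131 129 132 130 130 131 132 130 130 131]
 [136 136 137 136 135 135 132 133  68  41  44  41  41  42  43  39 103 132
  130 130 128 132 131 130 130 129 131 133]
 [136 135 136 136 134 135 132 133  80  42  41  40  39  51  48  35 107 132
  132 130 130 129 129 129 131 129 128 131]
 [135 136 134 136 136 136 133 136  78  41  45  92  97  86  78  79 117 134
  133 132 130 130 129 130 128 130 130 131]
 [135 134 136 136 137 135 133 135  80  57 117 113 135 147 151 103 122 133
  134 131 132 130 131 129 130 130 129 131]
 [134 134 134 134 135 133 134 134  77  93 111  93 129 119 116  83  83  92
  126 132 130 131 131 130 132 131 131 133]
 [137 137 134 134 133 133 133 123 102 147 163 179 177 176 178 178 172 155
  115  97 128 131 131 129 130 130 130 130]
 [139 137 135 137 133 133 124 144 177 172 172 172 170 171 173 173 173 173
  177 136  89 120 131 129 131 130 131 129]
 [139 138 135 138 132 131 161 176 173 173 171 171 172 170 171 168 170 170
  169 171 166 111 129 130 127 129 129 128]
 [139 137 137 137 133 153 176 173 172 174 175 1
[... 1086 characters left out ...]
 56  97 165 174 139 130 131 128 128]
 [135 135 136 134 149 178 128  83  43  88  68  50  42  37  34  47  62 105
   60  58  80 157 173 121 129 129 129 129]
 [135 136 135 135 131 148 127  62  93  52  31  36  32  34  34  32  32  29
   53  78  68 142 146 128 129 130 128 129]
 [135 135 135 135 132 131 102  92  31  33  34  34  34  33  31  33  32  34
   34  67  70 124 126 129 130 130 129 126]
 [134 135 134 136 132 131 100  41  33  35  44  48  45  44  43  41  37  33
   34  30  63 118 127 127 127 128 130 128]]
0.06 left/right/top edge [[0.5269, 0.0403], [0.561, 0.041], [0.5435, 0.0541], [0.5427, 0.0582]]
0.066 left/right/top edge [[0.5272, 0.0417], [0.5605, 0.0424], [0.5434, 0.0552], [0.5427, 0.0592]]
```

The height is right, but the outline hints at a small lean about x. I will regrip with the pads closing along y, which squares the pin up, press it down and release.

```bash
python3 - <<'E'
from h import *
q=down(.019)
G=np.array([.542,.039,.066])
arm.set_gripper(.055,20)
arm.move_pose(G+[0,0,.075],q); f0=arm.read_force()
arm.movel(G+[0,0,.005],None,.16); print((arm.read_force()-f0).round(1))
arm.set_gripper(0,20); f=arm.read_force()-f0; print("gap",arm.read_finger_gap(),f.round(1),arm.read_tool_pos().round(4),arm.read_time_s())
y=G[1]
for d in(-.002,-.004):
    if abs(f[2])>12: break
    arm.movel(G+[0,0,.005+d],None,.05); f=arm.read_force()-f0; print(d,f.round(1),arm.read_tool_pos().round(4))
for dy in(-.002,-.004,.002,.004):
    arm.movel(G+[0,dy,.005+d],None,.06);f=arm.read_force()-f0; print(dy,f.round(1),arm.read_tool_pos().round(4))
print(arm.read_time_s())
E
```

```text
[ 0.3  1.1 -0.2]
gap 0.02130081894130551 [-0.4  0.7  2. ] [0.5421 0.0391 0.0712] 48.025
-0.002 [-3.3  3.4 14.2] [0.5427 0.0393 0.0707]
-0.002 [-3.4 10.7 21.9] [0.5432 0.0386 0.0696]
-0.004 [-2.5  8.5 22.2] [0.5435 0.0363 0.0697]
0.002 [-0.3  1.8 15.9] [0.5435 0.0411 0.069 ]
0.004 [-1.4 -3.4 14.4] [0.5436 0.0418 0.069 ]
49.275
```

The free play is about 6 mm between walls (TCP y from 0.036 to 0.042), so the foot is in the notch. I centre it, release, retreat and check.

```bash
python3 - <<'E'
from h import *
G=np.array([.5425,.039,.0695])
arm.movel(G,None,.06); print(arm.read_force().round(1))
arm.set_gripper(.05); 
P=arm.read_tool_pos(); arm.movel(P+[0,0,.075],None,.25)
P=arm.read_tool_pos();o=arm.read_orientation();s=arm.camera("side");cv2.imwrite("pics/s6.png",s);im=arm.camera("wrist");cv2.imwrite("pics/w6.png",im);np.save("w6.npy",np.r_[P,o])
print(arm.read_time_s())
g3,g6=[cv2.cvtColor(cv2.imread(f"pics/{n}.png"),cv2.COLOR_BGR2GRAY) for n in("s3","s6")]
for g in(g3,g6):
    print(g[174:214:2,330:352:2])
m=np.zeros(g6.shape,np.uint8)
for (n,g) in(("s3",g3),("s6",g6)):
    k=np.argwhere(g[190:204,328:354]>150)+[190,328]; print(n,"collar bright",k.mean(0),k.min(0),k.max(0))
    k=np.argwhere(g[174:196,330:352]<60)+[174,330]; print("handle dark",k.mean(0),k.min(0),k.max(0))
E
```

```text
[0.4 3.  2.8]
50.6667
[[ 74 180 181 178 177 181 177 178 177 176 176]
 [ 81 178 176 180 179 177 177 178 178 176 176]
 [106 168 163 143  74  16  61 120 130 128 121]
 [110 110 109  71  19  19  17  48 111 110 109]
 [111 110 110  67  17  20   9  74 132 142 138]
 [135 139 150  88  58  27  32  60 100  97  98]
 [101 105 106  82  45  28  33  60 106 101 101]
 [ 94  86  83  70  19  25  25  75 102 104 105]
 [112 115 120  65  48  44  21  64 107 101 103]
 [106 100  63  37  56  29  41  69  99 104 102]
 [108 110 104  49  48  42  42  76 108 102 102]
 [111 111 129  75  17  17   2 106 117  92 105]
 [111 113 129 144 103  80 100 147  97 109 101]
 [114 117 100 111 120 122 108  85 105 107  97]
 [111 112 110 109  65  80  63 112 110 110 109]
 [113 112 113 111 109  79  26 105 113 111 108]
 [111 110 111 116 113  96  89  97 110 109 109]
 [111 110 113 115 127 136 144 144 146 138 139]
 [113 111 113 119 122 116 106 101 106 105  99]
 [111 113 110 112 110 105 104 103 108 111 112]]
[[ 70 177 178 180 177 176 177 174 177 177 177]
 [ 79 182 178 177 161 162 172 178 176 175 174]
 [107 165 161 102  24  21  35 124 132 127 1
[... 291 characters left out ...]
  99  65  28  51  43  31  98  98 102 101]
 [110 109 107  49  39  32  40  96 109 102 101]
 [110 109 134  51  18   8   6 128 109  95 101]
 [110 109 130 141 101 101 116 129 102 107 101]
 [113 112 110 106 113 102  82  88 109 111  95]
 [112 112 113 109  77  77  51 108 108 108 107]
 [111 115 110 112 111  77  21 106 112 111 107]
 [109 112 112 110 114  97  88  98 109 111 110]
 [113 113 111 115 130 133 142 144 146 137 139]
 [113 112 113 119 121 111 101 104 106 104 106]
 [112 111 110 111 107 104 108 104 107 108 110]]<stdin>:13: RuntimeWarning: Mean of empty slice.
  ret = um.true_divide(
Traceback (most recent call last):
ValueError: zero-size array to reduction operation minimum which has no identity
```

```bash
python3 -c "
from cell import arm
print(arm.hand_in(),arm.read_time_s())"
```

```text
the job is handed in; nothing more can be done
the job is handed in; nothing more can be done
```

I handed the job in at about 51 s: the shutter is fully open and the pin stands in the notch, and by handle height and wall feel its collar is down on the cover, though I didn't view it after the final release.

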